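Bed the backdrop seam

ROBOT

A 7-joint arm with a two-finger parallel gripper is mounted at the origin on the work surface. World frame = base frame: x ahead of the robot, y to its left, z up, the work surface at z = 0. Lengths are in mm, angles in rad, forces in N, time in s.
With the tool pointing down it reaches from about 425 to 1025 mm from the base axis. Payload 9.4 kg.
Tool frame: the origin (TCP) lies at the very end of the fingers, on their centre line; the grasp point (between the pads) lies 19 mm behind it; z points along the fingers, y is the line along which they close (so a half turn about z gives the same grasp; the last joint's range is limited). The gripper opens to 85 mm and grips with 20 to 120 N. Pads are 22 mm wide; open, the fingers measure 114 mm over their backs; the gripper's body (76 mm by 85 mm) begins 54 mm behind the grasp point. The pads swing forward as they close: fully open they stand 13 mm farther back than shut.
Start: joints at [1.133, 0.599, -0.003, 1.599, 0.002, 0.943, -0.08], TCP at [255.932, -678.324, 231.275] pointing down, gripper open.
Joint ranges: [-2.57, 2.57], [-0.35, 1.97], [-1.29, 1.29], [0.11, 2.56], [-1.05, 4.19], [0.11, 1.86], [-2.63, 2.63]. Speed limits (rad/s): [2.22, 2.22, 3.01, 3.01, 3.14, 3.14, 3.14].

INTERFACE

Orientations are given as a unit quaternion [w, x, y, z].
In Python, from plant import arm gives the robot as it stands.
- The arm moves only by the shell command python3 -m crank 'ROWS' [FORCE]. ROWS is JSON, a list of rows, each an object of numbers: "x", "y", "z": the shift along the tool's x, y, z in m; "rx", "ry", "rz": the turn, a rotation vector about the tool's x, y, z in rad; "grip": the closure, from -1 (fully open) to 1 (shut). In form: [{"x": .., "y": .., "z": .., "rx": .., "ry": .., "rz": .., "grip": ..}, ...]. A call has 1 to 10 rows; each row shifts and turns the commanded pose from where the row before left it, along the tool's axes as they then stand; what a row does not reach is not made up. A row lasts 1/12 s, in which the tool goes at most 41.7 mm and 7.16 degrees, less where a joint would pass 70% of its speed; a pose out of reach is approached as far as the arm can. A call is refused whole if a number of a shift passes 0.0417 or a number of a turn 0.125, either way. A call with a gripper value outside its range is refused whole. The fingers move at their own pace and stop on an object; FORCE is the grip in N (left out, the last holds). Time passes only in rows, so rows that do not move let the fingers close. It gives the time, the measured TCP pose, the force, the opening and the grip force at its end, in the units of the state.
- arm.read_state(): the state, without advancing time (a new reading comes with each control period).
- arm.grab_frame(name): name is "side" or "top" or "wrist"; returns the picture (420x560x3 uint8, red, green, blue); there is no depth.
- arm.camera_info(name): a dict with "fx", "fy", "cx", "cy" (pixels), "world_from_camera" (4x4, takes a point from camera to world coordinates). Camera axes: x right, y down, z forward; pixel columns grow to the right and rows downward; lengths in mm; the calibration is good to about 2 mm. A picture is of the moment at which its call begins: read the wrist's pose just before it. camera_info takes no time and is no camera call; for the wrist camera it gives the pose at the moment of the call.
- arm.job_done(): hands the job in; it is judged then, once.
The state is a dict: "time": time; "joint_pos": joint angles; "joint_vel": joint speeds; "joint_torque": joint torques, N m; "ee_pos": TCP position; "eef_rot": TCP orientation; "contact_force": force on the tool from outside, world axes, zero at the start; "ft_torque": the same for the moment, N m; "finger_gap": opening from 0.0 (shut) to 1.0 (fully open); "gripper_force": force on a finger pad.
Only numpy, scipy, OpenCV 4.12 (cv2) and the standard library are available. Lean on these libraries where they do the work, as an engineer would, in place of code of your own. Each camera call takes 0.05 s, during which the arm holds its last target. There are 200 camera calls.

TASK

Take the orange-handled seam tool from its rest, lean it clear of the tall white panels and press its sprung ball tip lightly into the corner where the panels meet the dark board; draw it slowly (no faster than about 5 cm/s) along that copper-lined seam from the red dot to the green dot in one stroke, without lifting off part-way or marking the rest of the board. Then stand the tool upright in its rest again as it was, with its collar on the plate, and let go. Keep the gripper off the panels and board, and leave the glasses and the bottle where they stand.

Things in the scene. Friction and masses are not known exactly. Their poses are not given: they have to be found in the camera images.
- seam_tool: Seam tool, 118 mm long, 175 g. Origin at the lowest point of its ball tip (tip fully out), z along the tool towards the handle. Steel ball of 10 mm diameter on a 7 mm rod; steel barrel 14 mm diameter at z 30 to 48 mm; brass collar 40 mm diameter at z 48 to 54 mm; orange square handle 22 x 22 mm at z 54 to 118 mm, its flats facing x and y. It starts upright in the rest, hanging by its collar.
- tip (a joint): How far the tool's sprung tip is pushed into the barrel, m: 0 fully out, 0.010 fully in; about 1 N to start and 0.45 N more per mm.
- tip_ball (a point): Centre of the tool's 10 mm ball tip, 5 mm above the tool's origin along its z; it moves with the sprung tip.
- rest: Fixed tool rest: dark steel foot 90 x 90 mm with a post at its +x side, carrying a level aluminium plate 86 x 71 mm, 8 mm thick, top at 75 mm. A slot 22 mm wide, along x and open at the -x edge, ends 14 mm past the centre to +x. Origin under the plate's centre at table height. The tool stands at the centre with its collar on the plate, its origin 27 mm above the table.
- backdrop_set: Fixed folding backdrop set: dark-veneered board 270 mm (x) x 227 mm (y), 20 mm thick with white edge, and two white upright panels joined at a fold, opening towards -y. Origin at table height under the fold of the seam; x runs roughly along the seam from the red-dot end to the green-dot end, +y points to the panels; the board reaches from y = -187 to +40 mm.
- panel_a: First white panel, red-dot end to fold: 115 mm long, 8 mm thick, 150 mm high; aluminium rail on top (to 158 mm) overhangs its front by 12 mm. Origin on the board's top (20 mm above the table) at the fold; the front face is y = 0, facing -y, x = -115 to 0 mm; the seam, a copper line, is its foot y = 0, z = 0. Its x is turned +15 degrees from the set's.
- panel_b: Second panel, same make, from the fold (x = 0) to x = +115 mm at the green-dot end; its x is turned -15 degrees from the set's.
- tumbler: Clear glass tumbler, 68 mm diameter, 75 mm high, standing on the dark board. Origin at the centre of its underside.
- shot_glass: Green shot glass, 52 mm diameter, 60 mm high, standing on the dark board. Origin at the centre of its underside.
- bottle: Glass bottle with black cap, 66 mm diameter, 210 mm high, standing on the table. Origin at the centre of its underside.
- seam0 (a point): Point of the seam where panel meets board, 90 mm from the fold towards the red dot (start of the stroke; the dots, 12 mm wide, are beside this point on board and panel).
- seam1 (a point): Point of the seam where panel meets board, 60 mm from the fold on the red-dot side.
- seam2 (a point): Point of the seam where panel meets board, 30 mm from the fold on the red-dot side.
- seam3 (a point): Point of the seam where panel meets board, 0 mm from the fold: the fold itself.
- seam4 (a point): Point of the seam where panel meets board, 30 mm from the fold on the green-dot side.
- seam5 (a point): Point of the seam where panel meets board, 60 mm from the fold on the green-dot side.
- seam6 (a point): Point of the seam where panel meets board, 90 mm from the fold towards the green dot (end of the stroke).
There are look-alikes about, which are no part of the job. What is shaped like the shot_glass but blue or yellow is not meant.

How it is judged (in metres and radians):
On the way, in this order (a step that is already met when the one before it is completed fails the run):
1. the sprung tip, pressed in by at least 1 mm, is in the seam at seam0 (the red dot, the near end), ball centre within 14 mm of that point (distance between tip_ball and seam0 below 0.014 m and value of joint tip above 0.001 m and contact force between seam_tool and backdrop_set above 0.3 N), for 0.1 s.
2. the sprung tip, pressed in by at least 1 mm, is in the seam at seam1 (the seam), ball centre within 14 mm of that point (distance between tip_ball and seam1 below 0.014 m and value of joint tip above 0.001 m and contact force between seam_tool and backdrop_set above 0.3 N), for 0.1 s.
3. the sprung tip, pressed in by at least 1 mm, is in the seam at seam2 (the seam), ball centre within 14 mm of that point (distance between tip_ball and seam2 below 0.014 m and value of joint tip above 0.001 m and contact force between seam_tool and backdrop_set above 0.3 N), for 0.1 s.
4. the sprung tip, pressed in by at least 1 mm, is in the seam at seam3 (the seam), ball centre within 14 mm of that point (distance between tip_ball and seam3 below 0.014 m and value of joint tip above 0.001 m and contact force between seam_tool and backdrop_set above 0.3 N), for 0.1 s.
5. the sprung tip, pressed in by at least 1 mm, is in the seam at seam4 (the seam), ball centre within 14 mm of that point (distance between tip_ball and seam4 below 0.014 m and value of joint tip above 0.001 m and contact force between seam_tool and backdrop_set above 0.3 N), for 0.1 s.
6. the sprung tip, pressed in by at least 1 mm, is in the seam at seam5 (the seam), ball centre within 14 mm of that point (distance between tip_ball and seam5 below 0.014 m and value of joint tip above 0.001 m and contact force between seam_tool and backdrop_set above 0.3 N), for 0.1 s.
7. the sprung tip, pressed in by at least 1 mm, is in the seam at seam6 (the green dot, the far end), ball centre within 14 mm of that point (distance between tip_ball and seam6 below 0.014 m and value of joint tip above 0.001 m and contact force between seam_tool and backdrop_set above 0.3 N), for 0.1 s.
At the end, for the whole second after the job is handed in: the seam tool stands upright (within 0.15 rad) in its rest, within 16 mm of the plate's centre with its collar on the plate (origin 22 to 34 mm above the table), at rest; tumbler, shot glass and bottle upright (within 0.15 rad) and within 20 mm of where they stood (horizontal distance between seam_tool and rest below 0.016 m and z of seam_tool in the frame of rest between 0.022 and 0.034 m and angle between each of seam_tool, tumbler, shot_glass, bottle's own z axis and vertical below 0.15 rad and linear speed of seam_tool below 0.02 m/s and distance of each of tumbler, shot_glass, bottle from where it was at the start of the episode below 0.02 m); the robot touches nothing.
It fails at once if the tip is lifted out of the seam part-way (ball 15 to 45 mm above the board and within 30 mm of a panel, between the ends) ((x of tip_ball in the frame of panel_a between -0.075 and -0.015 m and y of tip_ball in the frame of panel_a between -0.03 and 0 m and z of tip_ball in the frame of panel_a between 0.015 and 0.045 m) or (x of tip_ball in the frame of panel_b between 0.015 and 0.075 m and y of tip_ball in the frame of panel_b between -0.03 and 0 m and z of tip_ball in the frame of panel_b between 0.015 and 0.045 m)).
It fails at once if the tool moves faster than 110 mm/s while it touches the set (contact force between seam_tool and backdrop_set above 0.3 N and linear speed of seam_tool above 0.11 m/s).
It fails at once if the tool scratches the board or set more than 30 mm from the seam (contact force between seam_tool and backdrop_set above 0.3 N and y of tip_ball in the frame of panel_a below -0.03 m and y of tip_ball in the frame of panel_b below -0.03 m).
It fails at once if the backdrop set is pressed on with more than 25 N by the tool, or over 4 N by the gripper or arm (contact force between seam_tool and backdrop_set above 25 N or contact force between any of the fingers, the arm and backdrop_set above 4 N).
It fails at once if the tumbler, shot glass or bottle is shifted by more than 20 mm (distance of any of tumbler, shot_glass, bottle from where it was at the start of the episode above 0.02 m).
It also fails if it takes over 72 s, if anything falls off the work surface, if the arm or the gripper's body presses on something with over 40 N, if the wrist force passes 120 N, or if a joint passes its speed limit or range.

## Working session

There is one attempt and no reset: what is moved stays moved. The work goes in short steps, Python scripts to look and compute and a shell command to move; the robot and the scene stay as the last step left them, time stands still between calls to the robot, and variables do not carry over. Pictures are saved under pics/ and viewed, at most 10 in all, crops included, and the job is handed in when it is done.

```bash
ls; mkdir -p pics; python3 - <<'E'
from plant import arm
import cv2,numpy as np
s=arm.read_state();print(s['time'],s['ee_pos'],s['eef_rot'],s['finger_gap'])
np.set_printoptions(precision=4,suppress=True)
for n in ("side","top"):
    f=arm.grab_frame(n);cv2.imwrite(f'pics/{n}0.png',f[:,:,::-1]);c=arm.camera_info(n);print(n,c['fx'],c['fy'],c['cx'],c['cy']);print(np.array(c['world_from_camera']))
a=[cv2.imread(f'pics/{n}0.png') for n in("side","top")]
E
```

```text
pics
0.0 [ 255.76695805 -677.87240453  230.38317734] [-7.81668886e-04  9.83766514e-01  1.79451365e-01 -2.06239370e-04] 0.9985994653719332
side 522.0177243814707 522.0177243814707 276.7235869276475 209.02145339885487
[[   0.9961   -0.0559    0.0685  558.6718]
 [  -0.0882   -0.6792    0.7286 -836.0177]
 [   0.0058   -0.7318   -0.6815  783.683 ]
 [   0.        0.        0.        1.    ]]
top 397.3191753385831 397.3191753385831 275.89884826256156 204.68331412407542
[[ -0.0261  -0.996    0.0855 561.5631]
 [ -0.9996   0.0252  -0.0117 -60.0809]
 [  0.0095  -0.0857  -0.9963 744.803 ]
 [  0.       0.       0.       1.    ]]
```

View pics/side0.png

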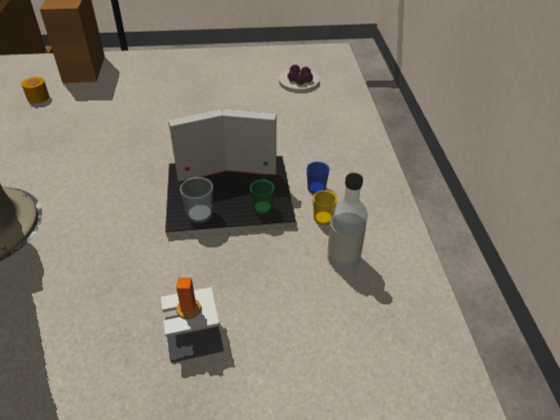

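View pics/top0.png

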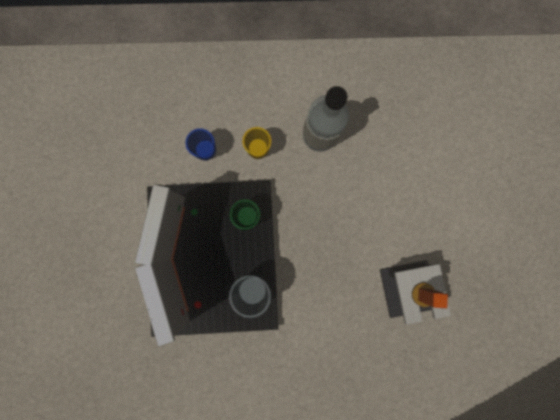

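The side view shows the rest with the orange tool at (187,297). It also shows the board with its panels, with the red dot at (187,169) and the green dot at (265,163). In the top view the tool is at (430,297) and the dots are at (198,305) and (194,212). Shot-glass candidates in the top view are green (245,214), blue (201,145) and yellow (257,142). The green one, on the board, is the one meant. The copper line is near column 180.

```bash
cat > h.py <<'E'
import numpy as np,cv2
from plant import arm
np.set_printoptions(precision=1,suppress=True)
def rays(c,px):
    px=np.atleast_2d(px).astype(float);T=np.array(c['world_from_camera'])
    d=np.c_[(px[:,0]-c['cx'])/c['fx'],(px[:,1]-c['cy'])/c['fy'],np.ones(len(px))]@T[:3,:3].T
    return T[:3,3],d
def onz(c,px,z):
    o,d=rays(c,px);return o+d*((z-o[2])/d[:,2])[:,None]
def tri(c1,p1,c2,p2):
    o1,d1=rays(c1,p1);o2,d2=rays(c2,p2);a=d1[0];b=d2[0]
    s=np.linalg.lstsq(np.c_[a,-b],o2-o1,rcond=None)[0]
    P=o1+s[0]*a;Q=o2+s[1]*b;return (P+Q)/2,np.linalg.norm(P-Q)
E
python3 - <<'E'
from h import *
for n in("side","top"):
    im=cv2.imread(f'pics/{n}0.png');c=arm.camera_info(n);hsv=cv2.cvtColor(im,cv2.COLOR_BGR2HSV)
    for nm,lo,hi in (("red",(0,110,40),(12,255,255)),("red2",(172,110,40),(180,255,255)),("green",(45,90,40),(85,255,255))):
        k,l,st,ce=cv2.connectedComponentsWithStats(cv2.inRange(hsv,lo,hi))
        for i in range(1,k):
            if st[i,4]>3: print(n,nm,st[i],ce[i],onz(c,ce[i],20)[0])
im=cv2.imread('pics/top0.png');s=cv2.imread('pics/side0.png')
A=cv2.resize(im[175:355,130:290],None,fx=2.5,fy=2.5,interpolation=cv2.INTER_CUBIC)
B=cv2.resize(im[250:335,370:460],(400,378),interpolation=cv2.INTER_CUBIC)
o=np.zeros((600,800,3),np.uint8);o[:450,:400]=A;o[:378,400:]=B
C=cv2.resize(s[270:360,150:230],(197,222),interpolation=cv2.INTER_CUBIC);o[378:,600:797]=C
cv2.imwrite('pics/crop1.png',np.clip(o*1.7,0,255).astype(np.uint8))
E
```

```text
side red [185 167   5   4  18] [186.8 168.5] [438.1 136.1  20. ]
side red [202 170  57   7  66] [228.3 172.5] [534.5 113.2  20. ]
side red [260 174   8   1   8] [263.5 174. ] [615.4 101.3  20. ]
side red [176 278  19  34 458] [186.  295.2] [ 450.5 -235.5   20. ]
side green [264 162   4   3  11] [265.4 163.1] [622.7 141.7  20. ]
side green [250 178  25  36 499] [263.3 195.6] [609.7  26.3  20. ]
top red [181 208   3  10  14] [182.2 212.9] [613.  102.6  20. ]
top red [178 219   4  14  22] [179.6 225.3] [590.5 107.5  20. ]
top red [172 237  11  55  82] [176.1 264.4] [520.2 114.2  20. ]
top red [419 289  29  19 421] [433.5 298.1] [ 447.7 -348.1   20. ]
top red [182 293   6  18  33] [184.5 300.7] [455.4  99.4  20. ]
top red [194 301   8   8  37] [197.3 304.3] [448.4  76.6  20. ]
top green [230 199  31  31 562] [246.2 214.6] [607.  -13.9  20. ]
top green [192 209   5   6  21] [193.9 211.6] [614.9  81.3  20. ]
```

View pics/crop1.png

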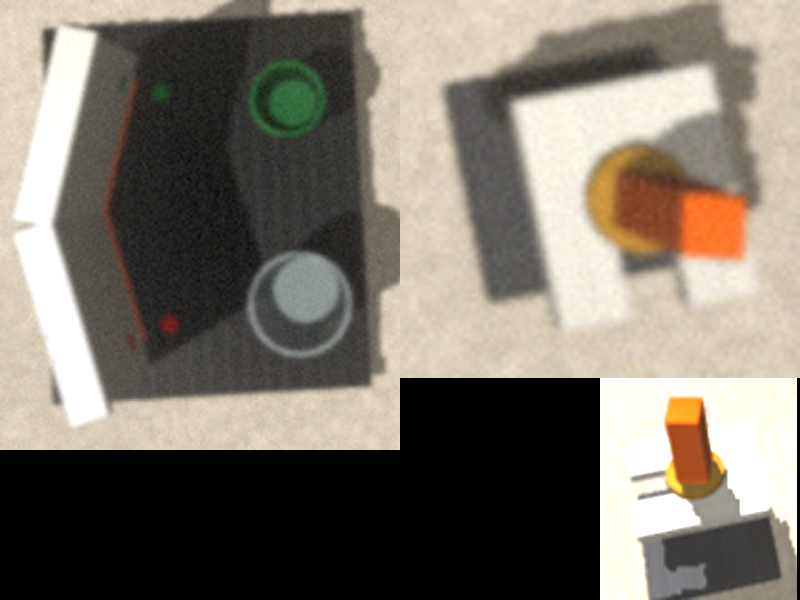

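The crop shows the copper line bending at the fold, with the board dots in front of it. It also shows the rest plate, with its slot opening towards image-bottom (world -x), and the tool in it. The handle looks slightly turned relative to the plate.

```bash
python3 - <<'E'
from h import *
T=arm.camera_info("top");S=arm.camera_info("side")
im=cv2.imread('pics/top0.png');hsv=cv2.cvtColor(im,cv2.COLOR_BGR2HSV);b=im.astype(int)
m=((b[:,:,2]-b[:,:,1]>18)&(b[:,:,2]-b[:,:,0]>18));ys,xs=np.nonzero(m)
k=(xs>165)&(xs<192)&(ys>205)&(ys<315);P=onz(T,np.c_[xs[k],ys[k]],20);w=(b[:,:,2]-b[:,:,1])[ys[k],xs[k]]
def fl(P):
    for _ in range(4):
        v=cv2.fitLine(P[:,:2].astype(np.float32),cv2.DIST_HUBER,0,.01,.01).ravel();
        r=abs((P[:,0]-v[2])*v[1]-(P[:,1]-v[3])*v[0]);P=P[r<4]
    if v[0]<0: v[:2]*=-1
    return v,len(P),r.max()
a,na,_=fl(P[P[:,0]<525]);c,nc,_=fl(P[P[:,0]>537])
F=np.linalg.solve(np.array([[a[1],-a[0]],[c[1],-c[0]]]),[a[1]*a[2]-a[0]*a[3],c[1]*c[2]-c[0]*c[3]])
ya,yc=np.degrees(np.arctan2(a[1],a[0])),np.degrees(np.arctan2(c[1],c[0]))
print('fold',F,'yaw',ya,yc,na,nc)
# board corners check
g=cv2.cvtColor(im,cv2.COLOR_BGR2GRAY)
# plate: bright low-sat
for n,C,f,roi in(("top",T,'top0',(370,250,460,335)),("side",S,'side0',(150,270,235,345))):
    I=cv2.imread(f'pics/{f}.png');x0,y0,x1,y1=roi;R=I[y0:y1,x0:x1].astype(int)
    pm=((R.min(2)>165)).astype(np.uint8)
    cs=max(cv2.findContours(pm,0,1)[0],key=cv2.contourArea);q=cv2.minAreaRect(cs)
    W=onz(C,cv2.boxPoints(q)+[x0,y0],75);print(n,'plate',W[:,:2].tolist(),np.linalg.norm(W[1]-W[0]),np.linalg.norm(W[2]-W[1]),W.mean(0))
    H=cv2.cvtColor(I[y0:y1,x0:x1],cv2.COLOR_BGR2HSV)
    cm=cv2.inRange(H,(14,110,60),(28,255,255));k,l,st,ce=cv2.connectedComponentsWithStats(cm);i=1+st[1:,4].argmax();print('collar',st[i]+[x0,y0,0,0,0],onz(C,st[i,:2]+[x0,y0],81),onz(C,st[i,:2]+[x0,y0]+st[i,2:4]-1,81))
    om=cv2.inRange(H,(3,150,200 if n=="top" else 60),(13,255,255));k,l,st,ce=cv2.connectedComponentsWithStats(om);i=1+st[1:,4].argmax()
    q=cv2.minAreaRect(np.argwhere(l==i)[:,::-1].astype(np.float32)+np.float32([x0,y0]));W=onz(C,cv2.boxPoints(q),145);print('handle',q,W.tolist(),W.mean(0))
# glasses
for nm,p,z in(("tumblerbase",(253,291),20),("shotbase",(247,215),20),("tumbler rim",(249,297),95),("bottlecap",(336,98),210)):print(nm,onz(T,p,z))
E
```

```text
fold [531. 122.] yaw 16.244665 -13.287845 33 31Traceback (most recent call last):
  File "<stdin>", line 22, in <module>
ValueError: max() iterable argument is empty
```

```bash
python3 - <<'E'
from h import *
T=arm.camera_info("top");S=arm.camera_info("side")
def fl(P):
    for _ in range(4):
        v=cv2.fitLine(P[:,:2].astype(np.float32),cv2.DIST_HUBER,0,.01,.01).ravel();
        r=abs((P[:,0]-v[2])*v[1]-(P[:,1]-v[3])*v[0]);P=P[r<4]
    return v*(np.array([1,1,1,1])if v[0]>0 else np.array([-1,-1,1,1])),len(P)
for n,C,roi,spl in(("top",T,(165,205,192,315),None),("side",S,(170,165,285,182),None)):
    b=cv2.imread(f'pics/{n}0.png').astype(int);m=((b[:,:,2]-b[:,:,1]>15)&(b[:,:,2]-b[:,:,0]>15));ys,xs=np.nonzero(m)
    k=(xs>roi[0])&(xs<roi[2])&(ys>roi[1])&(ys<roi[3]);P=onz(C,np.c_[xs[k],ys[k]],20)
    print(n,P[:,0].min(),P[:,0].max())
    a,na=fl(P[P[:,0]<525]);c,nc=fl(P[P[:,0]>537])
    F=np.linalg.solve(np.array([[a[1],-a[0]],[c[1],-c[0]]]),[a[1]*a[2]-a[0]*a[3],c[1]*c[2]-c[0]*c[3]])
    print(F,np.degrees(np.arctan2(a[1],a[0])),np.degrees(np.arctan2(c[1],c[0])),na,nc)
    for x in(450,480,510):print(x,a[3]+(x-a[2])*a[1]/a[0])
    for x in(550,580,610):print(x,c[3]+(x-c[2])*c[1]/c[0])
for n,C,roi in(("top",T,(370,250,460,335)),("side",S,(150,270,235,345))):
    I=cv2.imread(f'pics/{n}0.png');x0,y0,x1,y1=roi;R=I[y0:y1,x0:x1].astype(int);v=R.min(2);print(n,np.percentile(v,[50,80,90,95,99]))
    pm=((v>(125 if n=='top' else 170))&(R.max(2)-v<14)).astype(np.uint8)
    pm=cv2.morphologyEx(pm,cv2.MORPH_OPEN,np.ones((3,3)))
    cs=max(cv2.findContours(pm,0,1)[0],key=cv2.contourArea);q=cv2.minAreaRect(cs)
    W=onz(C,cv2.boxPoints(q)+[x0,y0],75);print('plate',W[:,:2].tolist(),np.linalg.norm(W[1]-W[0]),np.linalg.norm(W[2]-W[1]),W.mean(0))
    H=cv2.cvtColor(I[y0:y1,x0:x1],cv2.COLOR_BGR2HSV)
    cm=cv2.inRange(H,(14,110,60),(28,255,255));k,l,st,ce=cv2.connectedComponentsWithStats(cm)
    i=1+st[1:,4].argmax();print('collar',st[i],onz(C,st[i,:2]+[x0,y0],81),onz(C,st[i,:2]+[x0,y0]+st[i,2:4]-1,81))
    om=cv2.inRange(H,(3,150,150 if n=="top" else 60),(13,255,255));k,l,st,ce=cv2.connectedComponentsWithStats(om);i=1+st[1:,4].argmax()
    q=cv2.minAreaRect(np.argwhere(l==i)[:,::-1].astype(np.float32)+np.float32([x0,y0]));W=onz(C,cv2.boxPoints(q),145);print('handle',q,W.tolist(),W.mean(0))
for nm,p,z in(("tumblerbase",(253,291),20),("shotbase",(247,215),20),("tumbler rim",(249,297),95),("bottlecap",(336,98),210)):print(nm,onz(T,p,z))
E
```

```text
top 433.90435772588705 621.9386486470612
[530.1 122. ] 16.68238155480486 -12.965873420671493 89 80
450 98.02305488467769
480 107.0134318208345
510 116.00380875699129
550 117.42749875192281
580 110.52027146823605
610 103.61304418454928
side 431.5405243567047 623.4854319170538
[264.2 189. ] -17.607986832699428 -13.77442506531462 22 70
450 130.05031406861025
480 120.52915058709563
510 111.00798710558101
550 118.95229937309837
580 111.5977899598003
610 104.2432805465022
top [107. 114. 132. 135. 138.]
plate [[498.8961662825211, -266.25419391963993], [510.41385717583717, -337.78093725188046], [427.7197647692873, -348.7796582974685], [416.5455126894176, -277.9659925865643]] 72.4481346566645 83.42232784801483 [ 463.4 -307.7   75. ]
collar [ 42  33  21  24 198] [[ 482.8 -289.6   81. ]] [[ 444.6 -320.5   81. ]]
handle ((440.5, 300.5), (11.0, 11.0), 90.0) [[471.82797596872183, -300.8890471407136, 145.0], [471.37663162225084, -317.3595037887219, 145.0], [455.2775384412441, -316.3452996602051, 145.0], [455.7320084770888, -299.91364415495946, 145.0]] [ 463.6 -308.6  145. ]
side [142. 150. 198. 202. 206.]
plate [[470.6381952213187, -269.2951003268005], [498.85602763278797, -263.82988815457077], [511.58313995326, -337.5809737825992], [484.94109141762425, -342.26727444921227]] 28.74220955475158 74.84117863402935 [ 491.5 -303.2   75. ]
collar [ 26  30  25  19 194] [[ 442.9 -292.    81. ]] [[ 483.3 -331.4   81. ]]
handle ((185.50999450683594, 295.0699768066406), (35.63818359375, 15.414929389953613), 81.8698959350586) [[450.2929111772381, -299.49544684387433, 145.0], [473.97456634444035, -297.0556219634211, 145.0], [483.55275463233994, -365.4235874272764, 145.0], [461.2442673611993, -367.4522452358112, 145.0]] [ 467.3 -332.4  145. ]
tumblerbase [[469.2 -23.4  20. ]]
shotbase [[606.2 -15.4  20. ]]
tumbler rim [[469.4 -20.6  95. ]]
bottlecap [[ 753.6 -153.5  210. ]]
```

The panels agree between the two views: the fold is at about (530.5,122) with set yaw about 1.7°. The rest centre is at about (463.5,-308) with yaw about 8°. The handle yaw I'll check from close by. Moving above the tool now.

```bash
python3 -m crank '[{"x":0.027,"y":-0.0228,"grip":-1},{"x":0.027,"y":-0.0228,"grip":-1},{"x":0.027,"y":-0.0228,"grip":-1},{"x":0.027,"y":-0.0228,"grip":-1},{"x":0.027,"y":-0.0228,"grip":-1},{"x":0.027,"y":-0.0228,"grip":-1},{"x":0.027,"y":-0.0228,"grip":-1},{"x":0.027,"y":-0.0228,"grip":-1},{"x":0.027,"y":-0.0228,"grip":-1},{"x":0.027,"y":-0.0228,"grip":-1}]' 40
python3 -m crank '[{"x":0.027,"y":-0.0228,"grip":-1},{"x":0.027,"y":-0.0228,"grip":-1},{"rz":-0.1,"grip":-1},{"rz":-0.1,"grip":-1},{"rz":-0.1,"grip":-1},{"rz":-0.1,"grip":-1},{"rz":-0.1,"grip":-1},{"rz":-0.1,"grip":-1},{"rz":-0.1,"grip":-1},{"rz":-0.1,"grip":-1}]'
python3 -m crank '[{"rz":-0.1,"grip":-1},{"rz":-0.1,"grip":-1},{"rz":-0.09,"grip":-1},{"grip":-1},{"grip":-1},{"grip":-1}]'
python3 - <<'E'
from h import *
c=arm.camera_info("wrist");s=arm.read_state();print(s['ee_pos'],s['eef_rot'].tolist() if hasattr(s['eef_rot'],'tolist') else s['eef_rot'],s['joint_pos'])
f=arm.grab_frame("wrist")[:,:,::-1];cv2.imwrite('pics/w1.png',f);print(np.array(c['world_from_camera']))
H=cv2.cvtColor(f.copy(),cv2.COLOR_BGR2HSV)
om=cv2.inRange(H,(3,150,130),(13,255,255));k,l,st,ce=cv2.connectedComponentsWithStats(om);i=1+st[1:,4].argmax();print(st[i])
q=cv2.minAreaRect(np.argwhere(l==i)[:,::-1].astype(np.float32));W=onz(c,cv2.boxPoints(q),145);print(q,W,W.mean(0))
E
```

```text
[ 255.8 -677.9  230.5] [-0.0006849261037628559, 0.983768127640042, 0.17944294981558837, -0.00017227106106279316] [ 1.1  0.6 -0.   1.6  0.   0.9 -0.1]
[[   0.4   -0.9   -0.3  323.9]
 [  -0.9   -0.3   -0.1 -652.5]
 [  -0.     0.3   -1.   373.2]
 [   0.     0.     0.     1. ]]invalid input
invalid input
invalid input
Traceback (most recent call last):
ValueError: attempt to get argmax of an empty sequence
```

View pics/w1.png

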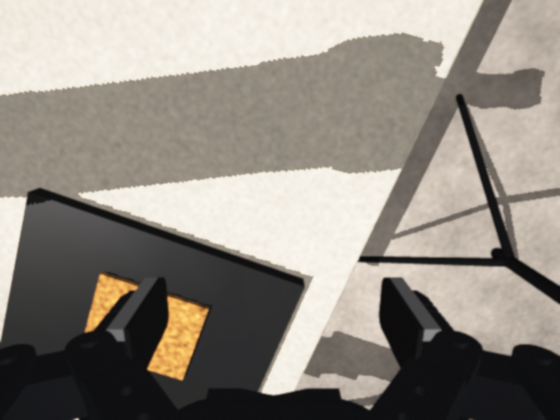

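The moves were refused, so the arm did not move. The picture only shows the start area. I'll try rows with all the keys given.

```bash
python3 -m crank '[{"x":0.027,"y":-0.0228,"z":0,"rx":0,"ry":0,"rz":0,"grip":-1}]' 40; python3 -m crank 2>&1 | head -5
```

```text
time: 0.23
ee_pos: [267.9, -652.2, 230.5]
eef_rot: [0.001, 0.984, 0.176, -0.002]
contact_force: [-0.4, -1.0, 0.6]
finger_gap: 1.002
gripper_force: 0.0
invalid input
```

```bash
python3 -m crank '[{"x":0.027,"y":-0.0228,"z":0,"rx":0,"ry":0,"rz":0,"grip":-1},{"x":0.027,"y":-0.0228,"z":0,"rx":0,"ry":0,"rz":0,"grip":-1},{"x":0.027,"y":-0.0228,"z":0,"rx":0,"ry":0,"rz":0,"grip":-1},{"x":0.027,"y":-0.0228,"z":0,"rx":0,"ry":0,"rz":0,"grip":-1},{"x":0.027,"y":-0.0228,"z":0,"rx":0,"ry":0,"rz":0,"grip":-1},{"x":0.027,"y":-0.0228,"z":0,"rx":0,"ry":0,"rz":0,"grip":-1},{"x":0.027,"y":-0.0228,"z":0,"rx":0,"ry":0,"rz":0,"grip":-1},{"x":0.027,"y":-0.0228,"z":0,"rx":0,"ry":0,"rz":0,"grip":-1},{"x":0.027,"y":-0.0228,"z":0,"rx":0,"ry":0,"rz":0,"grip":-1},{"x":0.027,"y":-0.0228,"z":0,"rx":0,"ry":0,"rz":0,"grip":-1}]'
python3 -m crank '[{"x":0.027,"y":-0.0228,"z":0,"rx":0,"ry":0,"rz":0,"grip":-1},{"x":0,"y":0,"z":0,"rx":0,"ry":0,"rz":-0.12,"grip":-1},{"x":0,"y":0,"z":0,"rx":0,"ry":0,"rz":-0.12,"grip":-1},{"x":0,"y":0,"z":0,"rx":0,"ry":0,"rz":-0.12,"grip":-1},{"x":0,"y":0,"z":0,"rx":0,"ry":0,"rz":-0.12,"grip":-1},{"x":0,"y":0,"z":0,"rx":0,"ry":0,"rz":-0.12,"grip":-1},{"x":0,"y":0,"z":0,"rx":0,"ry":0,"rz":-0.12,"grip":-1},{"x":0,"y":0,"z":0,"rx":0,"ry":0,"rz":-0.12,"grip":-1},{"x":0,"y":0,"z":0,"rx":0,"ry":0,"rz":-0.12,"grip":-1},{"x":0,"y":0,"z":0,"rx":0,"ry":0,"rz":-0.12,"grip":-1}]'
python3 -m crank '[{"x":0,"y":0,"z":0,"rx":0,"ry":0,"rz":0,"grip":-1},{"x":0,"y":0,"z":0,"rx":0,"ry":0,"rz":0,"grip":-1},{"x":0,"y":0,"z":0,"rx":0,"ry":0,"rz":0,"grip":-1},{"x":0,"y":0,"z":0,"rx":0,"ry":0,"rz":0,"grip":-1}]'
cat >> h.py <<'E'
from scipy.spatial.transform import Rotation as R
def tcp():
    s=arm.read_state();q=np.array(s['eef_rot']);return np.array(s['ee_pos']),R.from_quat(q[[1,2,3,0]]),s
E
python3 - <<'E'
from h import *
c=arm.camera_info("wrist");p,r,s=tcp();print(p,r.as_matrix(),s['joint_pos'])
f=np.ascontiguousarray(arm.grab_frame("wrist")[:,:,::-1]);cv2.imwrite('pics/w2.png',f)
H=cv2.cvtColor(f,cv2.COLOR_BGR2HSV)
om=cv2.inRange(H,(3,150,130),(13,255,255));k,l,st,ce=cv2.connectedComponentsWithStats(om);i=1+st[1:,4].argmax();print(st[i])
q=cv2.minAreaRect(np.argwhere(l==i)[:,::-1].astype(np.float32));W=onz(c,cv2.boxPoints(q),145);print(q,W,W.mean(0))
E
```

```text
time: 1.07
ee_pos: [445.7, -337.2, 231.2]
eef_rot: [-0.0, 0.984, 0.179, -0.0]
contact_force: [0.3, -0.7, 1.3]
finger_gap: 0.996
gripper_force: 0.0
time: 1.9
ee_pos: [462.3, -307.9, 231.1]
eef_rot: [-0.0, 0.75, 0.662, -0.0]
contact_force: [-0.8, -0.4, -0.5]
finger_gap: 1.001
gripper_force: 0.0
time: 2.23
ee_pos: [462.4, -307.9, 231.2]
eef_rot: [-0.0, 0.752, 0.659, -0.0]
contact_force: [-0.2, -0.6, -0.2]
finger_gap: 1.0
gripper_force: 0.0
[ 462.4 -307.9  231.2] [[ 0.1  1.  -0. ]
 [ 1.  -0.1 -0. ]
 [-0.  -0.  -1. ]] [ 0.7  0.4 -0.3  2.   0.2  0.8  0.2]
[258 206  33  32 956]
((274.0, 221.5), (31.0, 32.0), 90.0) [[ 452.1 -297.1  145. ]
 [ 472.9 -299.9  145. ]
 [ 470.3 -321.5  145. ]
 [ 448.9 -318.6  145. ]] [ 461.  -309.3  145. ]
```

View pics/w2.png

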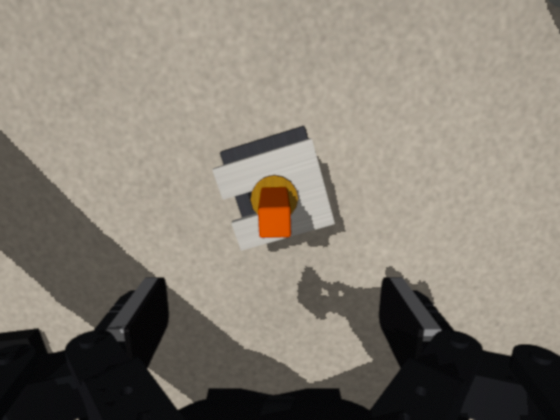

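The wrist view shows the orange handle top at (274,221), square with the gripper. Its centre comes out at (461,-309) at z 145 and its width at 21.5 mm, which agrees with the other views. I'll go down and grip.

```bash
python3 -m crank '[{"x":0,"y":0,"z":0.033,"rx":0,"ry":0,"rz":0,"grip":-1},{"x":0,"y":0,"z":0.033,"rx":0,"ry":0,"rz":0,"grip":-1},{"x":0,"y":0,"z":0.033,"rx":0,"ry":0,"rz":0,"grip":-1},{"x":0,"y":0,"z":0.022,"rx":0,"ry":0,"rz":0,"grip":-1},{"x":0,"y":0,"z":0.011,"rx":0,"ry":0,"rz":0,"grip":-1},{"x":0,"y":0,"z":0,"rx":0,"ry":0,"rz":0,"grip":-1},{"x":0,"y":0,"z":0,"rx":0,"ry":0,"rz":0,"grip":1},{"x":0,"y":0,"z":0,"rx":0,"ry":0,"rz":0,"grip":1},{"x":0,"y":0,"z":0,"rx":0,"ry":0,"rz":0,"grip":1},{"x":0,"y":0,"z":0,"rx":0,"ry":0,"rz":0,"grip":1}]' 60
python3 -m crank '[{"x":0,"y":0,"z":0,"rx":0,"ry":0,"rz":0,"grip":1},{"x":0,"y":0,"z":0,"rx":0,"ry":0,"rz":0,"grip":1},{"x":0,"y":0,"z":0,"rx":0,"ry":0,"rz":0,"grip":1},{"x":0,"y":0,"z":0,"rx":0,"ry":0,"rz":0,"grip":1},{"x":0,"y":0,"z":0,"rx":0,"ry":0,"rz":0,"grip":1}]'
```

```text
time: 3.12
ee_pos: [463.1, -308.4, 100.6]
eef_rot: [0.001, 0.752, 0.66, 0.0]
contact_force: [0.9, -0.6, -0.1]
finger_gap: 0.455
gripper_force: 0.0
time: 3.53
ee_pos: [462.8, -308.3, 100.3]
eef_rot: [0.001, 0.752, 0.66, 0.0]
contact_force: [-1.9, 0.3, 7.4]
finger_gap: 0.248
gripper_force: 58.2
```

Gripped: the opening is 21 mm against a 22 mm handle. Next I lift, square up to the set, move over and lean the tool.

```bash
python3 -m crank '[{"x":0,"y":0,"z":-0.01,"rx":0,"ry":0,"rz":0,"grip":1},{"x":0,"y":0,"z":-0.02,"rx":0,"ry":0,"rz":0,"grip":1},{"x":0,"y":0,"z":-0.025,"rx":0,"ry":0,"rz":0,"grip":1},{"x":0,"y":0,"z":-0.025,"rx":0,"ry":0,"rz":0,"grip":1},{"x":0,"y":0,"z":-0.025,"rx":0,"ry":0,"rz":0,"grip":1},{"x":0,"y":0,"z":-0.025,"rx":0,"ry":0,"rz":0,"grip":1},{"x":0,"y":0,"z":0,"rx":0,"ry":0,"rz":-0.08,"grip":1},{"x":0,"y":0,"z":0,"rx":0,"ry":0,"rz":-0.08,"grip":1},{"x":0,"y":0,"z":0,"rx":0,"ry":0,"rz":0,"grip":1}]'
python3 -m crank '[{"x":0.0154,"y":-0.0007,"z":0,"rx":0,"ry":0,"rz":0,"grip":1},{"x":0.0308,"y":-0.0007,"z":0,"rx":0,"ry":0,"rz":0,"grip":1},{"x":0.0308,"y":-0.0007,"z":0,"rx":0,"ry":0,"rz":0,"grip":1},{"x":0.0308,"y":-0.0007,"z":0,"rx":0,"ry":0,"rz":0,"grip":1},{"x":0.0308,"y":-0.0007,"z":0,"rx":0,"ry":0,"rz":0,"grip":1},{"x":0.0308,"y":-0.0007,"z":0,"rx":0,"ry":0,"rz":0,"grip":1},{"x":0.0308,"y":-0.0007,"z":0,"rx":0,"ry":0,"rz":0,"grip":1},{"x":0.0308,"y":-0.0007,"z":0,"rx":0,"ry":0,"rz":0,"grip":1},{"x":0.0308,"y":-0.0007,"z":0,"rx":0,"ry":0,"rz":0,"grip":1},{"x":0.0308,"y":-0.0007,"z":0,"rx":0,"ry":0,"rz":0,"grip":1}]'
python3 -m crank '[{"x":0.0154,"y":-0.0007,"z":0,"rx":0,"ry":0,"rz":0,"grip":1},{"x":0,"y":0,"z":0,"rx":0,"ry":0,"rz":0,"grip":1},{"x":0,"y":0,"z":0,"rx":0,"ry":0.08,"rz":0,"grip":1},{"x":0,"y":0,"z":0,"rx":0,"ry":0.08,"rz":0,"grip":1},{"x":0,"y":0,"z":0,"rx":0,"ry":0.08,"rz":0,"grip":1},{"x":0,"y":0,"z":0,"rx":0,"ry":0.08,"rz":0,"grip":1},{"x":0,"y":0,"z":0,"rx":0,"ry":0.08,"rz":0,"grip":1},{"x":0,"y":0,"z":0,"rx":0,"ry":0.08,"rz":0,"grip":1},{"x":0,"y":0,"z":0,"rx":0,"ry":0.08,"rz":0,"grip":1},{"x":0,"y":0,"z":0,"rx":0,"ry":0,"rz":0,"grip":1}]'
python3 -m crank '[{"x":0,"y":0,"z":0,"rx":0,"ry":0,"rz":0,"grip":1},{"x":0,"y":0,"z":0,"rx":0,"ry":0,"rz":0,"grip":1}]'
cat > pl.py <<'E'
from h import *
F=np.array([530.4,122.2]);ra,rb=np.radians(16.6),np.radians(-13.2)
def ball(s,off=7):
    if abs(s)<1e-6: d=np.radians(1.7+90);return np.r_[F-off/np.cos(np.radians(15))*np.array([np.cos(d),np.sin(d)]),25]
    a=ra if s<0 else rb;return np.r_[F+s*np.array([np.cos(a),np.sin(a)])+off*np.array([np.sin(a),-np.cos(a)]),25]
def target(s,press,r,off=7,L=73.3-5): return ball(s,off)+(L-press)*(-r.as_matrix()[:,2])
E
python3 - <<'E'
from pl import *
p,r,s=tcp();print(p,'z',np.round(r.as_matrix(),3).tolist(),s['joint_pos'],s['contact_force'],s['finger_gap'])
print('tipnow',p+68.3*r.as_matrix()[:,2])
for S,pr in((-92,-60),(-92,-8)):
    t=target(S,pr,r);print(t,'tool delta mm',r.inv().apply(t-p))
E
```

```text
time: 4.28
ee_pos: [462.3, -308.0, 230.5]
eef_rot: [0.001, 0.695, 0.719, 0.0]
contact_force: [0.4, -0.7, -2.2]
finger_gap: 0.25
gripper_force: 58.7
time: 5.12
ee_pos: [445.7, -13.8, 229.3]
eef_rot: [-0.0, 0.697, 0.717, -0.0]
contact_force: [0.2, -0.4, -1.4]
finger_gap: 0.257
gripper_force: 58.7
time: 5.95
ee_pos: [445.2, -3.7, 227.7]
eef_rot: [-0.2, 0.672, 0.686, 0.194]
contact_force: [-0.6, -1.6, -2.3]
finger_gap: 0.248
gripper_force: 58.8
time: 6.12
ee_pos: [445.3, -0.2, 229.3]
eef_rot: [-0.198, 0.67, 0.69, 0.192]
contact_force: [-1.1, 0.8, -1.3]
finger_gap: 0.247
gripper_force: 58.8
[445.3  -0.2 229.3] z [[-0.025, 1.0, -0.016], [0.848, 0.029, 0.529], [0.53, -0.001, -0.848]] [ 0.8  0.5 -0.8  2.2 -0.3  0.7  0.4] [-1.1  0.8 -1.3] 0.2466948397441974
tipnow [444.2  36.  171.3]
[446.3  21.3 133.8] tool delta mm [-32.4   1.8  92.3]
[445.5  48.8  89.7] tool delta mm [-32.4   1.8 144.3]
```

```bash
python3 -m crank '[{"x":-0.0054,"y":0.0003,"z":0.024,"rx":0,"ry":0,"rz":0,"grip":1},{"x":-0.0054,"y":0.0003,"z":0.024,"rx":0,"ry":0,"rz":0,"grip":1},{"x":-0.0054,"y":0.0003,"z":0.024,"rx":0,"ry":0,"rz":0,"grip":1},{"x":-0.0054,"y":0.0003,"z":0.024,"rx":0,"ry":0,"rz":0,"grip":1},{"x":-0.0054,"y":0.0003,"z":0.024,"rx":0,"ry":0,"rz":0,"grip":1},{"x":-0.0027,"y":0.0003,"z":0.012,"rx":0,"ry":0,"rz":0,"grip":1},{"x":-0.0027,"y":0,"z":0.012,"rx":0,"ry":0,"rz":0,"grip":1},{"x":0,"y":0,"z":0,"rx":0,"ry":0,"rz":0,"grip":1},{"x":0,"y":0,"z":0,"rx":0,"ry":0,"rz":0,"grip":1},{"x":0,"y":0,"z":0,"rx":0,"ry":0,"rz":0,"grip":1}]'
python3 - <<'E'
from pl import *
p,r,s=tcp();print(p,s['contact_force']);b=p+68.3*r.as_matrix()[:,2];print('ball',b,'tgt',ball(-92))
for n in("side","top"):
    c=arm.camera_info(n);f=np.ascontiguousarray(arm.grab_frame(n)[:,:,::-1])
    T=np.linalg.inv(np.array(c['world_from_camera']));
    def pj(P):
        q=T[:3,:3]@P+T[:3,3];return c['fx']*q[0]/q[2]+c['cx'],c['fy']*q[1]/q[2]+c['cy']
    u,v=pj(b);print(n,u,v,[pj(np.r_[ball(s_,0)[:2],20]) for s_ in(-90,0,90)])
    x,y=int(u),int(v);k=f[y-50:y+50,x-40:x+50 if n=='side' else x+50];cv2.imwrite(f'pics/{n}_c.png',k)
a=[cv2.resize(cv2.imread(f'pics/{n}_c.png'),(400,444),interpolation=cv2.INTER_CUBIC) for n in("side","top")]
cv2.imwrite('pics/c2.png',np.clip(np.hstack(a)*1.6,0,255).astype(np.uint8))
E
```

```text
time: 6.95
ee_pos: [446.2, 49.2, 90.9]
eef_rot: [-0.198, 0.669, 0.69, 0.192]
contact_force: [-0.5, 0.0, -0.1]
finger_gap: 0.25
gripper_force: 58.8
[446.2  49.2  90.9] [-0.5  0.  -0.1]
ball [445.1  85.4  33. ] tgt [444.2  89.2  25. ]
side 188.42891136264726 177.8492079082045 [(np.float64(188.8089019253851), np.float64(179.1776359526701)), (np.float64(226.47679861869702), np.float64(170.22055182802575)), (np.float64(264.61258537745283), np.float64(173.84938648901786))]
top 190.9355768928242 307.61045074530387 [(np.float64(186.19879986957136), np.float64(307.06575287429575)), (np.float64(171.60061530065525), np.float64(258.8323190978801)), (np.float64(182.71832955996328), np.float64(210.14665308686267))]
```

View pics/c2.png

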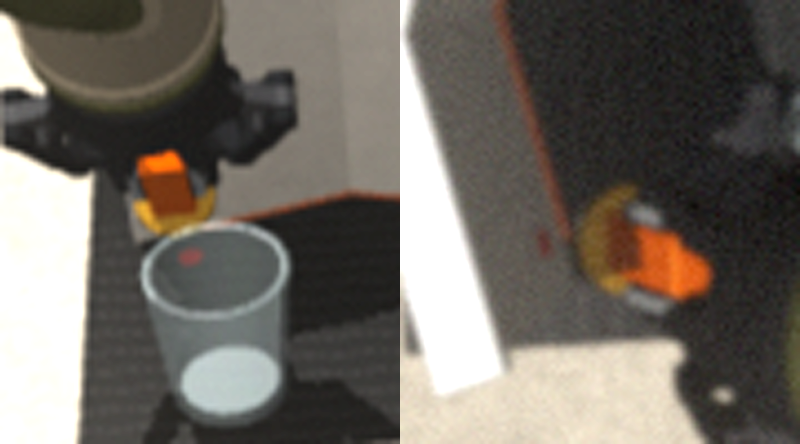

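The crops show the tool leaned at the red dot, clear of panel and tumbler, with its tip just off the line's end. I'll press in slowly.

```bash
python3 -m crank '[{"x":0,"y":0,"z":0.002,"rx":0,"ry":0,"rz":0,"grip":1},{"x":0,"y":0,"z":0.002,"rx":0,"ry":0,"rz":0,"grip":1},{"x":0,"y":0,"z":0.001,"rx":0,"ry":0,"rz":0,"grip":1},{"x":0,"y":0,"z":0,"rx":0,"ry":0,"rz":0,"grip":1}]'
for i in 1 2 3; do python3 -m crank '[{"x":0,"y":0,"z":0.0015,"rx":0,"ry":0,"rz":0,"grip":1},{"x":0,"y":0,"z":0,"rx":0,"ry":0,"rz":0,"grip":1},{"x":0,"y":0,"z":0,"rx":0,"ry":0,"rz":0,"grip":1}]'; done
python3 - <<'E'
from pl import *
p,r,s=tcp()
for pr in(0,4.5): print(r.inv().apply(target(-92,pr,r)-p))
E
```

```text
time: 7.38
ee_pos: [445.8, 51.4, 85.7]
eef_rot: [-0.198, 0.669, 0.69, 0.192]
contact_force: [-0.0, -0.5, -1.6]
finger_gap: 0.252
gripper_force: 58.8
time: 7.63
ee_pos: [445.7, 52.2, 84.5]
eef_rot: [-0.198, 0.669, 0.69, 0.192]
contact_force: [-0.2, 0.9, -1.8]
finger_gap: 0.253
gripper_force: 58.8
time: 7.88
ee_pos: [445.8, 53.0, 83.2]
eef_rot: [-0.198, 0.669, 0.69, 0.192]
contact_force: [-0.2, 0.6, -0.7]
finger_gap: 0.25
gripper_force: 58.8
time: 8.13
ee_pos: [445.7, 53.9, 82.0]
eef_rot: [-0.198, 0.669, 0.69, 0.192]
contact_force: [0.3, -0.8, 0.5]
finger_gap: 0.248
gripper_force: 58.9
[-0.3 -0.4 -1.2]
[-0.3 -0.4  3.3]
```

```bash
for i in 1 2; do python3 -m crank '[{"x":0,"y":0,"z":0.0015,"rx":0,"ry":0,"rz":0,"grip":1},{"x":0,"y":0,"z":0,"rx":0,"ry":0,"rz":0,"grip":1},{"x":0,"y":0,"z":0,"rx":0,"ry":0,"rz":0,"grip":1}]'; done
python3 - <<'E'
from pl import *
import time
F=[]
for i in range(8):
    arm.grab_frame("side") ; F.append(arm.read_state()['contact_force'])
print(np.mean(F,0),np.std(F,0))
p,r,s=tcp()
for pr in(0,4.5): print(r.inv().apply(target(-92,pr,r)-p))
E
```

```text
time: 8.38
ee_pos: [445.7, 54.6, 80.7]
eef_rot: [-0.198, 0.669, 0.69, 0.192]
contact_force: [-0.2, -1.2, 0.8]
finger_gap: 0.247
gripper_force: 59.0
time: 8.63
ee_pos: [445.7, 55.4, 79.4]
eef_rot: [-0.198, 0.669, 0.69, 0.192]
contact_force: [0.3, -1.2, 1.4]
finger_gap: 0.246
gripper_force: 59.1
[ 0.1 -1.4  1.3] [0.4 0.6 0.5]
[-0.2 -0.5 -4.2]
[-0.2 -0.5  0.3]
```

The force rose by about 3.3 N along the axis, so the spring is in by about 5 mm, which matches the geometry. Now working out the stroke rows.

```bash
python3 - <<'E'
from pl import *
np.set_printoptions(precision=3,suppress=True)
p,r,s=tcp()
for a in(ra,rb): print(r.inv().apply(3.5*np.array([np.cos(a),np.sin(a),0])))
E
```

```text
[0.762 3.383 0.478]
[-0.763  3.382 -0.478]
```

```bash
for i in 1; do python3 -m crank '[{"x":0.00038,"y":0.0017,"z":0.00024,"rx":0,"ry":0,"rz":0,"grip":1},{"x":0.00076,"y":0.00338,"z":0.00048,"rx":0,"ry":0,"rz":0,"grip":1},{"x":0.00076,"y":0.00338,"z":0.00048,"rx":0,"ry":0,"rz":0,"grip":1},{"x":0.00076,"y":0.00338,"z":0.00048,"rx":0,"ry":0,"rz":0,"grip":1},{"x":0.00076,"y":0.00338,"z":0.00048,"rx":0,"ry":0,"rz":0,"grip":1},{"x":0.00076,"y":0.00338,"z":0.00048,"rx":0,"ry":0,"rz":0,"grip":1},{"x":0.00076,"y":0.00338,"z":0.00048,"rx":0,"ry":0,"rz":0,"grip":1},{"x":0.00076,"y":0.00338,"z":0.00048,"rx":0,"ry":0,"rz":0,"grip":1},{"x":0.00076,"y":0.00338,"z":0.00048,"rx":0,"ry":0,"rz":0,"grip":1},{"x":0.00076,"y":0.00338,"z":0.00048,"rx":0,"ry":0,"rz":0,"grip":1}]'; done
python3 - <<'E'
from pl import *
F=[]
for i in range(5):
    arm.grab_frame("side") ; F.append(arm.read_state()['contact_force'])
p,r,s=tcp();print(np.mean(F,0))
for S in(-60,-1e-3,92): print(S,target(S,4.5,r)-p,r.inv().apply(target(S,4.5,r)-p))
E
```

```text
time: 9.87
ee_pos: [477.9, 65.0, 79.4]
eef_rot: [-0.198, 0.669, 0.69, 0.192]
contact_force: [-1.1, -1.1, 2.0]
finger_gap: 0.251
gripper_force: 59.1
[1.7 0.9 2.2]
-60 [-2.9 -0.4 -0.5] [-0.6 -2.9  0.3]
-0.001 [54.6 16.7 -0.5] [12.4 55.1  8.6]
92 [140.6  -4.4  -0.5] [ -7.6 140.4  -3.8]
```

```bash
python3 -m crank '[{"x":0.00076,"y":0.00338,"z":0.00048,"rx":0,"ry":0,"rz":0,"grip":1},{"x":0.00076,"y":0.00338,"z":0.00048,"rx":0,"ry":0,"rz":0,"grip":1},{"x":0.00076,"y":0.00338,"z":0.00048,"rx":0,"ry":0,"rz":0,"grip":1},{"x":0.00076,"y":0.00338,"z":0.00048,"rx":0,"ry":0,"rz":0,"grip":1},{"x":0.00076,"y":0.00338,"z":0.00048,"rx":0,"ry":0,"rz":0,"grip":1},{"x":0.00076,"y":0.00338,"z":0.00048,"rx":0,"ry":0,"rz":0,"grip":1},{"x":0.00076,"y":0.00338,"z":0.00048,"rx":0,"ry":0,"rz":0,"grip":1},{"x":0.00076,"y":0.00338,"z":0.00048,"rx":0,"ry":0,"rz":0,"grip":1},{"x":0.00076,"y":0.00338,"z":0.00048,"rx":0,"ry":0,"rz":0,"grip":1},{"x":0.00076,"y":0.00338,"z":0.00048,"rx":0,"ry":0,"rz":0,"grip":1}]'
python3 -m crank '[{"x":0.00076,"y":0.00338,"z":0.00048,"rx":0,"ry":0,"rz":0,"grip":1},{"x":0.00076,"y":0.00338,"z":0.00048,"rx":0,"ry":0,"rz":0,"grip":1},{"x":0.00076,"y":0.00338,"z":0.00048,"rx":0,"ry":0,"rz":0,"grip":1},{"x":0.00076,"y":0.00338,"z":0.00048,"rx":0,"ry":0,"rz":0,"grip":1},{"x":0.00076,"y":0.00338,"z":0.00048,"rx":0,"ry":0,"rz":0,"grip":1}]'
python3 - <<'E'
from pl import *
F=[]
for i in range(5):
    arm.grab_frame("side") ; F.append(arm.read_state()['contact_force'])
p,r,s=tcp();print(np.mean(F,0))
for S in(0,92): print(S,target(S,4.5,r)-p,r.inv().apply(target(S,4.5,r)-p))
E
```

```text
time: 10.95
ee_pos: [511.3, 75.0, 79.4]
eef_rot: [-0.198, 0.669, 0.69, 0.192]
contact_force: [-2.4, -0.4, 1.5]
finger_gap: 0.251
gripper_force: 59.1
time: 11.37
ee_pos: [528.1, 80.0, 79.4]
eef_rot: [-0.198, 0.669, 0.69, 0.192]
contact_force: [-2.6, -0.4, 0.6]
finger_gap: 0.249
gripper_force: 59.1
[2.  0.7 1.9]
0 [ 2.6  1.2 -0.6] [0.6 2.6 1.1]
92 [ 90.3 -19.4  -0.6] [-19.1  89.7 -11.1]
```

```bash
python3 -m crank '[{"x":0.0003,"y":0.0035,"z":0.0003,"rx":0,"ry":0,"rz":0,"grip":1},{"x":0,"y":0.0035,"z":0,"rx":0,"ry":0,"rz":0,"grip":1},{"x":-0.00076,"y":0.00338,"z":-0.00048,"rx":0,"ry":0,"rz":0,"grip":1},{"x":-0.00076,"y":0.00338,"z":-0.00048,"rx":0,"ry":0,"rz":0,"grip":1},{"x":-0.00076,"y":0.00338,"z":-0.00048,"rx":0,"ry":0,"rz":0,"grip":1},{"x":-0.00076,"y":0.00338,"z":-0.00048,"rx":0,"ry":0,"rz":0,"grip":1},{"x":-0.00076,"y":0.00338,"z":-0.00048,"rx":0,"ry":0,"rz":0,"grip":1},{"x":-0.00076,"y":0.00338,"z":-0.00048,"rx":0,"ry":0,"rz":0,"grip":1},{"x":-0.00076,"y":0.00338,"z":-0.00048,"rx":0,"ry":0,"rz":0,"grip":1},{"x":-0.00076,"y":0.00338,"z":-0.00048,"rx":0,"ry":0,"rz":0,"grip":1}]'
python3 - <<'E'
from pl import *
F=[]
for i in range(5):
    arm.grab_frame("side") ; F.append(arm.read_state()['contact_force'])
p,r,s=tcp();print(np.mean(F,0))
for S in(30,92): print(S,target(S,4.5,r)-p,r.inv().apply(target(S,4.5,r)-p))
E
```

```text
time: 12.45
ee_pos: [562.3, 74.0, 79.3]
eef_rot: [-0.198, 0.669, 0.69, 0.192]
contact_force: [-2.1, 0.9, 1.2]
finger_gap: 0.249
gripper_force: 59.1
[ 1.6 -0.4  1.7]
30 [-4.5  1.  -0.3] [ 0.8 -4.5  0.9]
92 [ 55.8 -13.1  -0.3] [-12.7  55.4  -7.4]
```

```bash
python3 -m crank '[{"x":-0.00076,"y":0.00338,"z":-0.00044,"rx":0,"ry":0,"rz":0,"grip":1},{"x":-0.00076,"y":0.00338,"z":-0.00044,"rx":0,"ry":0,"rz":0,"grip":1},{"x":-0.00076,"y":0.00338,"z":-0.00044,"rx":0,"ry":0,"rz":0,"grip":1},{"x":-0.00076,"y":0.00338,"z":-0.00044,"rx":0,"ry":0,"rz":0,"grip":1},{"x":-0.00076,"y":0.00338,"z":-0.00044,"rx":0,"ry":0,"rz":0,"grip":1},{"x":-0.00076,"y":0.00338,"z":-0.00044,"rx":0,"ry":0,"rz":0,"grip":1},{"x":-0.00076,"y":0.00338,"z":-0.00044,"rx":0,"ry":0,"rz":0,"grip":1},{"x":-0.00076,"y":0.00338,"z":-0.00044,"rx":0,"ry":0,"rz":0,"grip":1},{"x":-0.00076,"y":0.00338,"z":-0.00044,"rx":0,"ry":0,"rz":0,"grip":1},{"x":-0.00076,"y":0.00338,"z":-0.00044,"rx":0,"ry":0,"rz":0,"grip":1}]'
python3 -m crank '[{"x":-0.00076,"y":0.00338,"z":-0.00044,"rx":0,"ry":0,"rz":0,"grip":1},{"x":-0.00076,"y":0.00338,"z":-0.00044,"rx":0,"ry":0,"rz":0,"grip":1},{"x":-0.00076,"y":0.00338,"z":-0.00044,"rx":0,"ry":0,"rz":0,"grip":1},{"x":-0.00076,"y":0.00338,"z":-0.00044,"rx":0,"ry":0,"rz":0,"grip":1},{"x":-0.00076,"y":0.00338,"z":-0.00044,"rx":0,"ry":0,"rz":0,"grip":1},{"x":-0.00076,"y":0.00338,"z":-0.00044,"rx":0,"ry":0,"rz":0,"grip":1},{"x":0,"y":0,"z":0,"rx":0,"ry":0,"rz":0,"grip":1},{"x":0,"y":0,"z":0,"rx":0,"ry":0,"rz":0,"grip":1}]'
python3 - <<'E'
from pl import *
F=[]
for i in range(6):
    arm.grab_frame("side") ; F.append(arm.read_state()['contact_force'])
p,r,s=tcp();print(np.mean(F,0))
for S in(90,92): print(S,target(S,4.5,r)-p,r.inv().apply(target(S,4.5,r)-p))
f=arm.grab_frame("top")[:,:,::-1];g=arm.grab_frame("side")[:,:,::-1]
a=[cv2.resize(k,(400,400),interpolation=cv2.INTER_CUBIC) for k in(g[120:220,210:310],f[170:270,140:240])]
cv2.imwrite('pics/c3.png',np.clip(np.hstack(a)*1.6,0,255).astype(np.uint8))
E
```

```text
time: 13.53
ee_pos: [596.4, 66.4, 79.0]
eef_rot: [-0.198, 0.669, 0.69, 0.192]
contact_force: [-3.7, 0.5, 3.1]
finger_gap: 0.249
gripper_force: 59.1
time: 14.2
ee_pos: [618.3, 61.2, 79.0]
eef_rot: [-0.197, 0.67, 0.689, 0.193]
contact_force: [2.0, -0.9, 2.7]
finger_gap: 0.246
gripper_force: 59.2
[ 1.6 -0.5  1.9]
90 [ 0.7 -0.5  0.2] [-0.3  0.6 -0.5]
92 [ 2.6 -1.   0.2] [-0.8  2.6 -0.7]
```

View pics/c3.png

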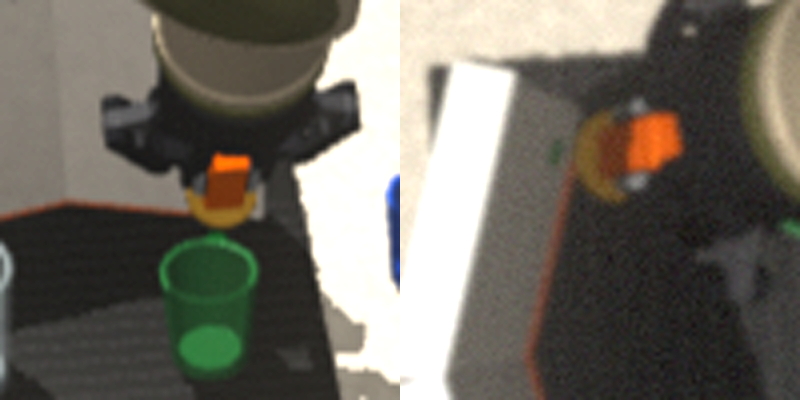

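The crops show the tool tip at the seam end beside the green dot, still pressed and clear of the glass. I'll move slightly on, then lift off along the axis, raise and stand the tool upright.

```bash
python3 -m crank '[{"x":-0.0004,"y":0.0017,"z":-0.0002,"rx":0,"ry":0,"rz":0,"grip":1},{"x":0,"y":0,"z":0,"rx":0,"ry":0,"rz":0,"grip":1},{"x":0,"y":0,"z":-0.003,"rx":0,"ry":0,"rz":0,"grip":1},{"x":0,"y":0,"z":-0.005,"rx":0,"ry":0,"rz":0,"grip":1},{"x":0,"y":0,"z":-0.006,"rx":0,"ry":0,"rz":0,"grip":1},{"x":0,"y":0,"z":-0.015,"rx":0,"ry":0,"rz":0,"grip":1},{"x":0,"y":0,"z":-0.025,"rx":0,"ry":0,"rz":0,"grip":1},{"x":0,"y":0,"z":-0.025,"rx":0,"ry":0,"rz":0,"grip":1},{"x":0,"y":0,"z":-0.025,"rx":0,"ry":0,"rz":0,"grip":1}]'
python3 -m crank '[{"x":0.0115,"y":0,"z":-0.0183,"rx":0,"ry":0,"rz":0,"grip":1},{"x":0.0115,"y":0,"z":-0.0183,"rx":0,"ry":0,"rz":0,"grip":1},{"x":0.0115,"y":0,"z":-0.0183,"rx":0,"ry":0,"rz":0,"grip":1},{"x":0,"y":0,"z":0,"rx":0,"ry":-0.08,"rz":0,"grip":1},{"x":0,"y":0,"z":0,"rx":0,"ry":-0.08,"rz":0,"grip":1},{"x":0,"y":0,"z":0,"rx":0,"ry":-0.08,"rz":0,"grip":1},{"x":0,"y":0,"z":0,"rx":0,"ry":-0.08,"rz":0,"grip":1},{"x":0,"y":0,"z":0,"rx":0,"ry":-0.08,"rz":0,"grip":1},{"x":0,"y":0,"z":0,"rx":0,"ry":-0.08,"rz":0,"grip":1},{"x":0,"y":0,"z":0,"rx":0,"ry":-0.08,"rz":0,"grip":1}]'
python3 -m crank '[{"x":0,"y":0,"z":0,"rx":0,"ry":0,"rz":0,"grip":1},{"x":0,"y":0,"z":0,"rx":0,"ry":0,"rz":0,"grip":1},{"x":0,"y":0,"z":0,"rx":0,"ry":0,"rz":0,"grip":1}]'
python3 - <<'E'
from pl import *
p,r,s=tcp();print(p,s['contact_force']);print(r.inv().apply(np.array([462.8,-308.3,230])-p))
g=R.from_quat([.752,.66,0,.001]);print(np.round((r.inv()*g).as_rotvec(),3))
E
```

```text
time: 15.35
ee_pos: [619.6, 5.0, 167.8]
eef_rot: [-0.198, 0.669, 0.69, 0.192]
contact_force: [0.7, 0.3, -1.1]
finger_gap: 0.248
gripper_force: 58.9
time: 16.18
ee_pos: [620.0, 5.6, 232.8]
eef_rot: [0.002, 0.697, 0.717, -0.001]
contact_force: [-0.3, 0.4, -2.3]
finger_gap: 0.25
gripper_force: 58.7
time: 16.43
ee_pos: [619.7, 5.3, 231.6]
eef_rot: [-0.001, 0.697, 0.717, 0.0]
contact_force: [-0.8, 0.1, -1.3]
finger_gap: 0.254
gripper_force: 58.7
[619.7   5.3 231.6] [-0.8  0.1 -1.3]
[-308.9 -165.9    1.3]
[-0.  -0.   0.2]
```

```bash
python3 -m crank '[{"x":-0.0257,"y":-0.0138,"z":0,"rx":0,"ry":0,"rz":0,"grip":1},{"x":-0.0257,"y":-0.0138,"z":0,"rx":0,"ry":0,"rz":0,"grip":1},{"x":-0.0257,"y":-0.0138,"z":0,"rx":0,"ry":0,"rz":0,"grip":1},{"x":-0.0257,"y":-0.0138,"z":0,"rx":0,"ry":0,"rz":0,"grip":1},{"x":-0.0257,"y":-0.0138,"z":0,"rx":0,"ry":0,"rz":0,"grip":1},{"x":-0.0257,"y":-0.0138,"z":0,"rx":0,"ry":0,"rz":0,"grip":1},{"x":-0.0257,"y":-0.0138,"z":0,"rx":0,"ry":0,"rz":0,"grip":1},{"x":-0.0257,"y":-0.0138,"z":0,"rx":0,"ry":0,"rz":0,"grip":1},{"x":-0.0257,"y":-0.0138,"z":0,"rx":0,"ry":0,"rz":0,"grip":1},{"x":-0.0257,"y":-0.0138,"z":0,"rx":0,"ry":0,"rz":0,"grip":1}]'
python3 -m crank '[{"x":-0.0257,"y":-0.0138,"z":0,"rx":0,"ry":0,"rz":0,"grip":1},{"x":-0.0257,"y":-0.0138,"z":0,"rx":0,"ry":0,"rz":0,"grip":1},{"x":0,"y":0,"z":0,"rx":0,"ry":0,"rz":0.08,"grip":1},{"x":0,"y":0,"z":0,"rx":0,"ry":0,"rz":0.08,"grip":1},{"x":0,"y":0,"z":0,"rx":0,"ry":0,"rz":0,"grip":1},{"x":0,"y":0,"z":0,"rx":0,"ry":0,"rz":0,"grip":1},{"x":0,"y":0,"z":0,"rx":0,"ry":0,"rz":0,"grip":1},{"x":0,"y":0,"z":0,"rx":0,"ry":0,"rz":0,"grip":1}]'
python3 - <<'E'
from pl import *
np.set_printoptions(precision=3,suppress=True)
p,r,s=tcp();print(p,s['contact_force']);print(r.inv().apply(np.array([462.8,-308.3,100.3])-p))
g=R.from_quat([.752,.66,0,.001]);print((r.inv()*g).as_rotvec())
f=arm.grab_frame("side")[:,:,::-1];k=f[170:370,100:300];cv2.imwrite('pics/c4.png',np.clip(cv2.resize(k,(600,600),interpolation=cv2.INTER_CUBIC)*1.3,0,255).astype(np.uint8))
E
```

```text
time: 17.27
ee_pos: [487.6, -258.1, 231.5]
eef_rot: [-0.001, 0.698, 0.716, 0.001]
contact_force: [0.3, -0.1, -1.6]
finger_gap: 0.247
gripper_force: 58.8
time: 17.93
ee_pos: [463.4, -307.2, 231.6]
eef_rot: [-0.0, 0.751, 0.66, 0.0]
contact_force: [-0.1, 0.6, -0.4]
finger_gap: 0.252
gripper_force: 58.9
[ 463.42  -307.203  231.646] [-0.118  0.634 -0.445]
[ -1.23   -0.467 131.346]
[-0.002 -0.002  0.002]
```

View pics/c4.png

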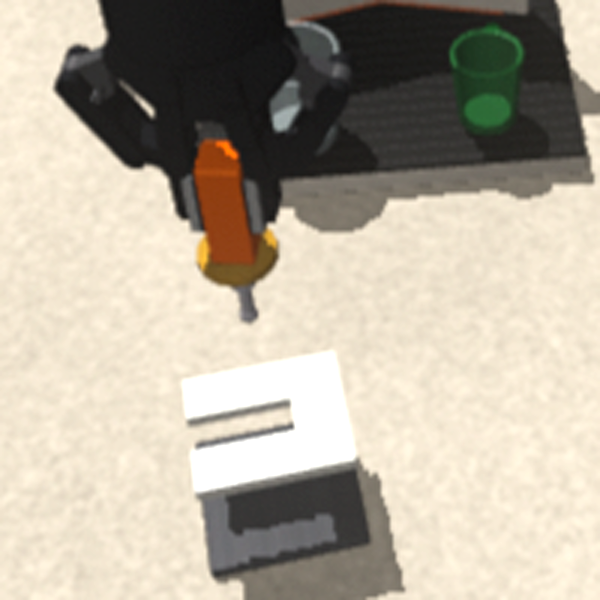

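The crop shows the tool held over the rest, with its tip at crop (249,318) and the slot in line below. I'll check its straightness against a projection before inserting.

```bash
python3 - <<'E'
from pl import *
p,r,s=tcp();c=arm.camera_info("side");T=np.linalg.inv(np.array(c['world_from_camera']))
for z in(118,51,5):
    P=p+(73.3-z)*r.as_matrix()[:,2];q=T[:3,:3]@P+T[:3,3];u=np.array([c['fx']*q[0]/q[2]+c['cx'],c['fy']*q[1]/q[2]+c['cy']]);print(z,u,(u-[100,170])*3)
E
```

```text
118 [172.7 221.5] [218.2 154.4]
51 [178.6 253.9] [235.9 251.8]
5 [182.3 274.1] [246.9 312.3]
```

The projection matches the picture, so the tool has not slipped. I'll lower it into the rest and let go.

```bash
python3 -m crank '[{"x":-0.0012,"y":-0.0005,"z":0.015,"rx":0,"ry":0,"rz":0,"grip":1},{"x":0,"y":0,"z":0.02,"rx":0,"ry":0,"rz":0,"grip":1},{"x":0,"y":0,"z":0.02,"rx":0,"ry":0,"rz":0,"grip":1},{"x":0,"y":0,"z":0.018,"rx":0,"ry":0,"rz":0,"grip":1},{"x":0,"y":0,"z":0.014,"rx":0,"ry":0,"rz":0,"grip":1},{"x":0,"y":0,"z":0.014,"rx":0,"ry":0,"rz":0,"grip":1},{"x":0,"y":0,"z":0.012,"rx":0,"ry":0,"rz":0,"grip":1},{"x":0,"y":0,"z":0.008,"rx":0,"ry":0,"rz":0,"grip":1},{"x":0,"y":0,"z":0.006,"rx":0,"ry":0,"rz":0,"grip":1},{"x":0,"y":0,"z":0,"rx":0,"ry":0,"rz":0,"grip":1}]'
for i in 1 2; do python3 -m crank '[{"x":0,"y":0,"z":0.0015,"rx":0,"ry":0,"rz":0,"grip":1},{"x":0,"y":0,"z":0,"rx":0,"ry":0,"rz":0,"grip":1},{"x":0,"y":0,"z":0,"rx":0,"ry":0,"rz":0,"grip":1}]'; done
```

```text
time: 18.82
ee_pos: [462.7, -307.8, 103.8]
eef_rot: [-0.001, 0.751, 0.66, -0.0]
contact_force: [-0.6, -0.0, -1.5]
finger_gap: 0.253
gripper_force: 58.9
time: 19.07
ee_pos: [463.2, -308.3, 103.8]
eef_rot: [0.0, 0.752, 0.66, 0.0]
contact_force: [-0.1, -0.2, -1.1]
finger_gap: 0.248
gripper_force: 58.9
time: 19.32
ee_pos: [463.0, -308.2, 101.9]
eef_rot: [0.0, 0.752, 0.66, 0.0]
contact_force: [-0.5, -0.3, -1.0]
finger_gap: 0.243
gripper_force: 58.9
```

```bash
for i in 1 2; do python3 -m crank '[{"x":0,"y":0,"z":0.0008,"rx":0,"ry":0,"rz":0,"grip":1},{"x":0,"y":0,"z":0,"rx":0,"ry":0,"rz":0,"grip":1},{"x":0,"y":0,"z":0,"rx":0,"ry":0,"rz":0,"grip":1}]'; done
```

```text
time: 19.57
ee_pos: [462.9, -308.2, 100.9]
eef_rot: [-0.0, 0.752, 0.66, -0.0]
contact_force: [-0.1, -0.3, -2.5]
finger_gap: 0.254
gripper_force: 58.9
time: 19.82
ee_pos: [463.0, -308.2, 100.3]
eef_rot: [0.0, 0.752, 0.66, -0.0]
contact_force: [-0.9, 1.0, 3.1]
finger_gap: 0.253
gripper_force: 59.2
```

The collar is on the plate: the force jumped at the same height as at the pick. Now I open and rise.

```bash
python3 -m crank '[{"x":0,"y":0,"z":0,"rx":0,"ry":0,"rz":0,"grip":0.3},{"x":0,"y":0,"z":0,"rx":0,"ry":0,"rz":0,"grip":0},{"x":0,"y":0,"z":0,"rx":0,"ry":0,"rz":0,"grip":-0.5},{"x":0,"y":0,"z":0,"rx":0,"ry":0,"rz":0,"grip":-1},{"x":0,"y":0,"z":0,"rx":0,"ry":0,"rz":0,"grip":-1},{"x":0,"y":0,"z":0,"rx":0,"ry":0,"rz":0,"grip":-1},{"x":0,"y":0,"z":0,"rx":0,"ry":0,"rz":0,"grip":-1},{"x":0,"y":0,"z":0,"rx":0,"ry":0,"rz":0,"grip":-1},{"x":0,"y":0,"z":0,"rx":0,"ry":0,"rz":0,"grip":-1}]'
python3 -m crank '[{"x":0,"y":0,"z":-0.01,"rx":0,"ry":0,"rz":0,"grip":-1},{"x":0,"y":0,"z":-0.02,"rx":0,"ry":0,"rz":0,"grip":-1},{"x":0,"y":0,"z":-0.03,"rx":0,"ry":0,"rz":0,"grip":-1},{"x":0,"y":0,"z":-0.03,"rx":0,"ry":0,"rz":0,"grip":-1},{"x":0,"y":0,"z":-0.03,"rx":0,"ry":0,"rz":0,"grip":-1},{"x":0,"y":0,"z":-0.02,"rx":0,"ry":0,"rz":0,"grip":-1},{"x":0,"y":0,"z":0,"rx":0,"ry":0,"rz":0,"grip":-1},{"x":0,"y":0,"z":0,"rx":0,"ry":0,"rz":0,"grip":-1},{"x":0,"y":0,"z":0,"rx":0,"ry":0,"rz":0,"grip":-1},{"x":0,"y":0,"z":0,"rx":0,"ry":0,"rz":0,"grip":-1}]'
python3 - <<'E'
from h import *
a=np.ascontiguousarray(arm.grab_frame("side")[:,:,::-1]);c=arm.camera_info("wrist");w=np.ascontiguousarray(arm.grab_frame("wrist")[:,:,::-1])
H=cv2.cvtColor(w,cv2.COLOR_BGR2HSV);om=cv2.inRange(H,(3,150,130),(13,255,255));k,l,st,ce=cv2.connectedComponentsWithStats(om);i=1+st[1:,4].argmax()
q=cv2.minAreaRect(np.argwhere(l==i)[:,::-1].astype(np.float32));print(onz(c,cv2.boxPoints(q),145).mean(0))
cv2.imwrite('pics/end.png',np.hstack([cv2.resize(k,(400,300)) for k in(a,w)]))
E
```

```text
time: 20.57
ee_pos: [462.9, -308.2, 100.1]
eef_rot: [-0.0, 0.752, 0.66, -0.0]
contact_force: [0.1, -0.1, -0.1]
finger_gap: 1.001
gripper_force: 0.0
time: 21.4
ee_pos: [462.3, -307.9, 239.2]
eef_rot: [-0.001, 0.752, 0.66, -0.0]
contact_force: [-0.9, 0.4, 0.1]
finger_gap: 1.002
gripper_force: 0.0
[ 461.2 -309.2  145. ]
```

View pics/end.png

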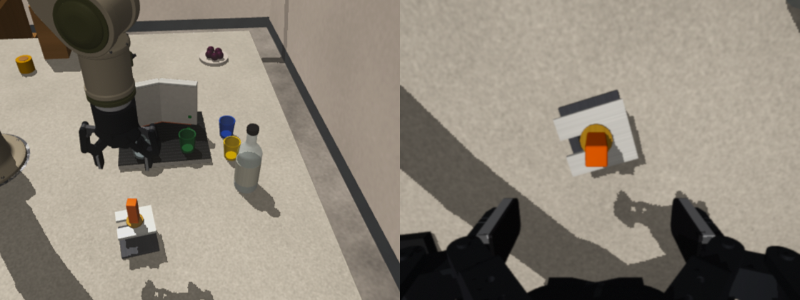

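The tool stands upright in its rest at (461,-309), the same as before the pick. The green glass and bottle look unmoved; the tumbler is hidden behind the gripper but was never approached. Handing in.

```bash
python3 -c "
from plant import arm
print(arm.job_done())"
```

```text
the job is handed in; nothing more can be done
None
```

I drew the seam tool from the red dot to the green dot in one light stroke, stood it back in its rest, let go and handed the job in at about 21 s; the hand-in gave no verdict.

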